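# Clamp the jig block in its vise

## Task

A steel block lies loose between the jaws of one of the two small bench vises. Turn that vise's crank clockwise (seen from above) until its sliding jaw has pushed the block home against the fixed jaw and the crank goes stiff, so that the block stays clamped firmly when you let go. Leave the empty vise's crank as it is.

Things in the scene. Friction and masses are not known exactly. Their poses are not given: they have to be found in the camera images.
- vise: The vise holding the block, bolted down: grey casting 170 (x) by 84 mm with 16 mm high bed. Gearbox at its -x end (49 mm high), fixed jaw at its +x end, sliding jaw between; jaws 44 mm high, 72 to 76 mm wide (y). Origin: centre of the underside, on the bench; z up. Fixed jaw's face at x = +67 mm. The crank's upright axis, on the gearbox, is at x = -59 mm, y = 0.
- vise_crank (a joint): Its crank angle, rad, growing clockwise from above; starts at 0 to 0.4. At 0 the grip is on the +y side of the crank's axis (vise frame), at 1.57 +x (over the jaws), at 3.14 -y. Jaw moves 10 mm/rad to +x and meets the homed block at about 2.8; then its rubber-backed plate gives and the crank stiffens (3 to 12 N at the grip), stop at 3.5. Friction holds it where left; 3.1 to 3.3 is tight.
- vise_knob (a point): Middle of that crank's grip, 82 mm above the bench. The grip is an upright, freely spinning, black round handle, 20 mm thick, from 62 to 102 mm above the bench, 45 mm from the crank's axis; the highest part of the vise. The flat steel crank arm under it has its top 60 mm above the bench.
- jig_block: Grey steel block 66 x 52 x 18 mm with four corner holes, 0.3 to 0.6 kg, lying loose on the vise's bed between the jaws, its long side (its x) along the jaws. Origin: centre of its underside. It is home when its origin is at x = +41 mm in the vise's frame; the sliding jaw pushes it there.
- spare_vise_knob (a point): Middle of the same grip on the other vise, which is alike but empty. Its crank must be left alone.

How it is judged:
At the end, for the whole second after the job is handed in: The loaded vise's crank stands still at more than 2.88 rad, turned a little past the angle at which the jaw meets the block; the block lies flat on the bed, home against the fixed jaw within 3 mm and parallel to the jaws within 0.1 rad, at rest (value of joint vise_crank above 2.88 rad and velocity of joint vise_crank between -0.1 and 0.1 rad/s and x of jig_block in the frame of vise above 0.038 m and z of jig_block in the frame of vise below 0.022 m and angle between the x axis of jig_block and the y axis of vise, either way round below 0.1 rad and linear speed of jig_block below 0.02 m/s); the robot touches nothing.
It fails at once if the empty vise's crank grip is moved more than 15 mm (distance of spare_vise_knob from where it was at the start of the episode above 0.015 m).
It also fails if it takes over 40 s, if anything falls off the work surface, if the arm or the gripper's body presses on something with over 40 N, if the wrist force passes 120 N, or if a joint passes its speed limit or range.

## Robot

A 6-joint arm with a two-finger parallel gripper is mounted at the origin on a cart in front of the work surface, level with it; the furniture and walls round the work are solid. World frame = base frame: x ahead of the robot, y to its left, z up, the work surface at z = 0. Lengths are in m, angles in rad, forces in N, time in s.
With the tool pointing down it reaches from about 0.35 to 0.85 m from the base axis. Payload 8.1 kg.
Tool frame: the origin (TCP) lies at the very end of the fingers, on their centre line; the grasp point (between the pads) lies robot.grip_point_offset behind it (robot.grip_point_offset is the distance from the TCP to the grasp point, in m); z points along the fingers, y is the line along which they close (so a half turn about z gives the same grasp; the last joint's range is limited). The gripper opens to 93 mm and grips with 3 to 60 N. Pads are 15 mm wide; open, the fingers measure 128 mm over their backs; the gripper's body (75 mm by 188 mm) begins 65 mm behind the grasp point.
Start: joints at [-1.363, 0.13, 1.488, -0, 1.523, -0.085], TCP at [0.173, -0.574, 0.219] pointing down, gripper open.
Joint ranges: [-2.96, 2.96], [-0.89, 2.26], [0.02, 2.5], [-1.34, 4.48], [0, 2.73], [-2.66, 2.66]. Speed limits (rad/s): [2.39, 2.39, 2.79, 3.14, 3.14, 3.14].

## Interface

Orientations are given as a rotation vector (axis times angle).
In Python, from plant import robot, eyes gives the robot as it stands. The module is installed in compiled form; this text tells all that it offers.
- The arm moves only by the tool apply_moves, never from a script. Its argument "steps" is one flat list of numbers, 7 for each row, row after row: the shift along the tool's x, y, z in units of 30 mm (1.0 is 30 mm), then the turn, a rotation vector about the tool's x, y, z in units of 6 degrees (1.0 is 6 degrees), then the opening in per cent of the stroke, from 0 (shut) to 100 (fully open). In form: [dx, dy, dz, ax, ay, az, fingers, dx, dy, dz, ax, ay, az, fingers, ...]. A call has 1 to 12 rows; each row shifts and turns the commanded pose from where the row before left it, along the tool's axes as they then stand; what a row does not reach is not made up. A row lasts 1/12 s, in which the tool goes at most 41.7 mm and 7.16 degrees, less where a joint would pass 70% of its speed; a pose out of reach is approached as far as the arm can. A call is refused whole if a number of a shift passes 1 or a number of a turn 1, either way. A call with a gripper value outside its range is refused whole. The fingers move at their own pace and stop on an object; "grip_force" is the grip in N (left out, the last holds). Time passes only in rows, so rows that do not move let the fingers close. It gives the time, the measured TCP pose, the force, the opening and the grip force at its end, in the units of the state.
- robot.read_state(): the state, without advancing time (a new reading comes with each control period).
- eyes.read_camera(name): name is "scene" or "top" or "wrist"; returns the picture (480x640x3 uint8, red, green, blue); there is no depth.
- eyes.calibration(name): a dict with "K" (3x3 intrinsics, pixels), "R" (3x3) and "t" (3): a world point X has camera coordinates R X + t. Camera axes: x right, y down, z forward; pixel columns grow to the right and rows downward; lengths in m; the calibration is good to about 2 mm. The wrist camera is an equidistant fisheye: a pixel r from the principal point sees the ray r / f radians off the axis. A picture is of the moment at which its call begins: read the wrist's pose just before it. calibration takes no time and is no camera call; for the wrist camera it gives the pose at the moment of the call.
- robot.close_job(): hands the job in; it is judged then, once.
Trained networks look in the newest picture that a camera, given by its name, has taken for a name from the list of things; names that differ only in an ending like _2 or _b are one class to them, and where a whole thing is asked for, a point or a joint stands for the part that bears it (a point fixed in the world has none). Each returns a list of dicts, best first, with "conf" (0 to 1); they miss things now and then, are a little off and sometimes report something else, mostly with a low value. They report only what shows in the picture. A call takes as long as a camera call.
- eyes.search_frame(camera, thing): "rect" ([left, top, width, height] in pixels, round what is visible of it).
- eyes.place_of(camera, thing): "xy" ([column, row] in pixels: a listed point, or the origin of a listed thing).
The state is a dict: "t": time; "q": joint angles; "dq": joint speeds; "joint_torque": joint torques, N m; "tool_pos": TCP position; "orientation": TCP orientation; "force": force on the tool from outside, world axes, zero at the start; "wrist_torque": the same for the moment, N m; "opening": finger opening in m; "gripper_force": force on a finger pad.
Only numpy, scipy, OpenCV 4.12 (cv2) and the standard library are available. Lean on these libraries where they do the work, as an engineer would, in place of code of your own. Each camera call takes 0.05 s, during which the arm holds its last target. There are 200 camera calls.

## Working session

There is one attempt and no reset: what is moved stays moved. The work goes in short steps, Python scripts to look and compute and a tool call to move; the robot and the scene stay as the last step left them, time stands still between calls to the robot, and variables do not carry over. Pictures are saved under pics/ and viewed, at most 10 in all, crops included, and the job is handed in when it is done.

Besides the shell and the picture viewer there is one more tool, called after "Request:" as name(argument=value, ...) on one line, values as JSON. apply_moves: Moves the arm, as the interface text tells. Its arguments: {"type":"object","properties":{"steps":{"type":"array"},"grip_force":{"type":"number"}},"required":["steps"]}

```bash
mkdir -p pics; cat > h.py <<'E'
import numpy as np, cv2
from plant import robot, eyes
def ray(cam,uv):
    c=eyes.calibration(cam);K,R,t=[np.array(c[k],float) for k in "KRt"]
    p=np.array([(uv[0]-K[0,2])/K[0,0],(uv[1]-K[1,2])/K[1,1]])
    if cam=="wrist":
        r=np.linalg.norm(p); d=np.r_[p/max(r,1e-9)*np.sin(r),np.cos(r)]
    else: d=np.r_[p,1]
    return -R.T@t, R.T@d
def at_z(cam,uv,z):
    o,d=ray(cam,uv); return (o+d*(z-o[2])/d[2]).round(4)
E
python3 - <<'E'
from h import *
s=robot.read_state(); print({k:np.round(v,3) for k,v in s.items()}, robot.grip_point_offset)
for c in ["top","scene"]:
    im=eyes.read_camera(c); cv2.imwrite(f"pics/{c}0.png",im[:,:,::-1])
    for th,z in [("vise_knob",.082),("spare_vise_knob",.082),("vise",0),("jig_block",.016)]:
        for d in eyes.place_of(c,th)[:3]: print(c,th,round(d["conf"],2),np.round(d["xy"]),at_z(c,d["xy"],z))
E
```

```text
{'t': np.float64(0.0), 'q': array([-1.363,  0.131,  1.489, -0.   ,  1.523, -0.085]), 'dq': array([ 0.001,  0.   , -0.001,  0.   , -0.001, -0.001]), 'joint_torque': array([ 3.0000e-03, -5.5984e+01, -4.9175e+01,  7.7000e-02,  3.6000e-02,
       -0.0000e+00]), 'tool_pos': array([ 0.173, -0.574,  0.218]), 'orientation': array([-3.106, -0.458,  0.   ]), 'force': array([ 0.047, -0.433, -0.301]), 'wrist_torque': array([ 0.031, -0.016, -0.037]), 'gripper_force': np.float64(0.0), 'opening': np.float64(0.093)} 0.0188
top vise_knob 0.83 [393. 256.] [ 0.4954 -0.1999  0.082 ]
top spare_vise_knob 0.77 [201. 241.] [0.5128 0.1774 0.082 ]
top vise 0.7 [409. 234.] [ 0.5502 -0.2466  0.    ]
top jig_block 0.94 [414. 225.] [ 0.5677 -0.2525  0.016 ]
scene vise_knob 0.5 [375. 232.] [ 0.4845 -0.1993  0.082 ]
scene spare_vise_knob 0.74 [236. 282.] [0.5141 0.1731 0.082 ]
scene vise 0.55 [363. 248.] [ 0.5572 -0.2546  0.    ]
scene jig_block 0.72 [352. 237.] [ 0.594  -0.2555  0.016 ]
```

View pics/top0.png

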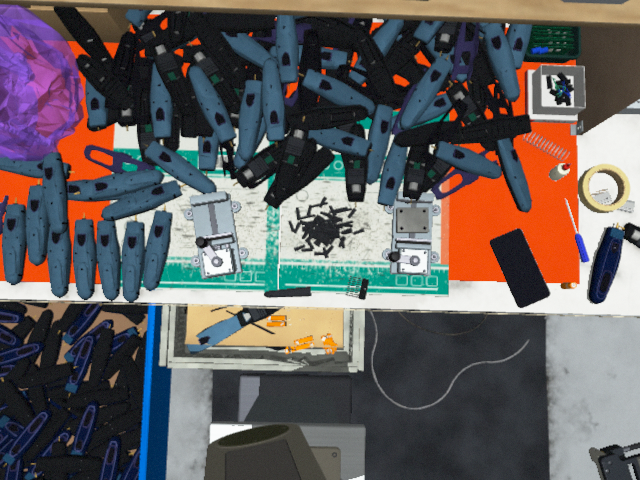

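View pics/scene0.png

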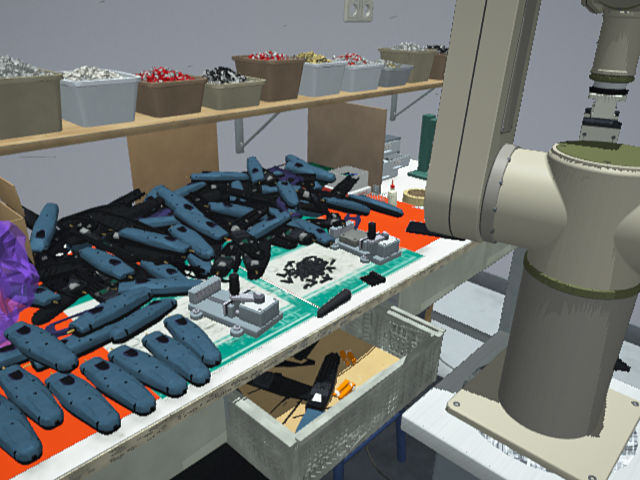

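The loaded vise is the right one in the top view: block at about (414,225), knob at (393,256) and crank axis near (411,258). The spare vise, with its knob at (201,241), is well away from it. I'll go above the knob first and then take a closer look.

Request:
apply_moves(steps=[0.97,-0.59,0,0,0,0,100,0.97,-0.59,0,0,0,0,100,0.97,-0.59,0,0,0,0,100,0.97,-0.59,0,0,0,0,100,0.97,-0.59,0,0,0,0,100,0.97,-0.59,0,0,0,0,100,0.97,-0.59,0,0,0,0,100,0.97,-0.59,0,0,0,0,100,0.97,-0.59,0,0,0,0,100,0.97,-0.59,0,0,0,0,100,0.97,-0.59,0,0,0,0,100,0.97,-0.59,0,0,0,0,100])

```text
t: 1.5
tool_pos: [0.4472, -0.2689, 0.2189]
orientation: [3.108, 0.458, 0.001]
force: [-0.4, -0.8, 0.4]
opening: 0.0932
gripper_force: 0.0
```

Request:
apply_moves(steps=[0.97,-0.59,0,0,0,0,80,0,0,0,0,0,-1,80,0,0,0,0,0,-1,80,0,0,0,0,0,-1,80,0,0,0,0,0,-1,80,0,0,0,0,0,-1,80,0,0,0,0,0,-1,80,0,0,0,0,0,-1,80,0,0,0,0,0,-1,80,0,0,0,0,0,-1,80,0,0,0,0,0,-1,80,0,0,0,0,0,-1,80])

```text
t: 2.5
tool_pos: [0.469, -0.245, 0.2187]
orientation: [2.351, 2.083, 0.0]
force: [0.4, -0.1, 0.5]
opening: 0.0745
gripper_force: 0.0
```

Request:
apply_moves(steps=[0,0,0,0,0,-1,80,0,0,0,0,0,-0.2,80,0,0,0,0,0,0,80])

```text
t: 2.75
tool_pos: [0.469, -0.245, 0.2187]
orientation: [2.223, 2.219, 0.0]
force: [-0.7, 0.6, -0.2]
opening: 0.0741
gripper_force: 0.0
```

```bash
python3 - <<'E'
from h import *
s=robot.read_state(); print({k:np.round(s[k],3) for k in ["t","q","tool_pos","orientation","force","opening"]})
print(cv2.Rodrigues(np.array(s["orientation"]))[0].round(3))
im=eyes.read_camera("wrist"); cv2.imwrite("pics/w1.png",im[:,:,::-1])
for th,z in [("vise_knob",.082),("vise",0),("jig_block",.016)]:
    for d in eyes.place_of("wrist",th)[:3]: print(th,round(d["conf"],2),np.round(d["xy"]),at_z("wrist",d["xy"],z))
E
```

```text
{'t': np.float64(2.75), 'q': array([-0.578, -0.062,  1.685, -0.   ,  1.519, -0.577]), 'tool_pos': array([ 0.469, -0.245,  0.219]), 'orientation': array([2.223, 2.219, 0.   ]), 'force': array([-0.694,  0.571, -0.198]), 'opening': np.float64(0.074)}
[[ 0.002  1.     0.   ]
 [ 1.    -0.002 -0.   ]
 [-0.     0.    -1.   ]]
vise_knob 0.74 [355. 183.] [ 0.495  -0.2029  0.082 ]
vise 0.79 [397. 214.] [ 0.5479 -0.2477  0.    ]
jig_block 0.82 [424. 214.] [ 0.5737 -0.244   0.016 ]
```

View pics/w1.png

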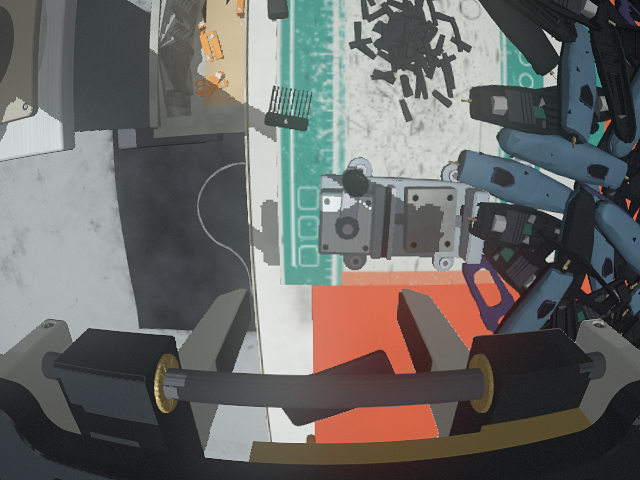

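The wrist view shows the knob at (355,183), the crank hub at about (347,228), the block at (429,220) and the fixed jaw at about (472,225). The vise is nearly square to the world axes. Next I'll work out the axis, the yaw and the approach move.

```bash
python3 - <<'E'
from h import *
print("hub",at_z("wrist",(347,228),.06))
a,b=at_z("wrist",(321,188),.049),at_z("wrist",(320,252),.049); print(a,b)
a,b=at_z("wrist",(391,186),.044),at_z("wrist",(390,258),.044); print("jaw",a,b)
im=eyes.read_camera("wrist")[140:290,290:510,::-1]
cv2.imwrite("pics/w1c.png",cv2.resize(im,None,fx=3.6,fy=3.6,interpolation=cv2.INTER_CUBIC))
E
```

```text
hub [ 0.4905 -0.2473  0.06  ]
[ 0.4671 -0.2124  0.049 ] [ 0.4659 -0.2738  0.049 ]
jaw [ 0.5323 -0.2109  0.044 ] [ 0.5345 -0.2819  0.044 ]
```

View pics/w1c.png

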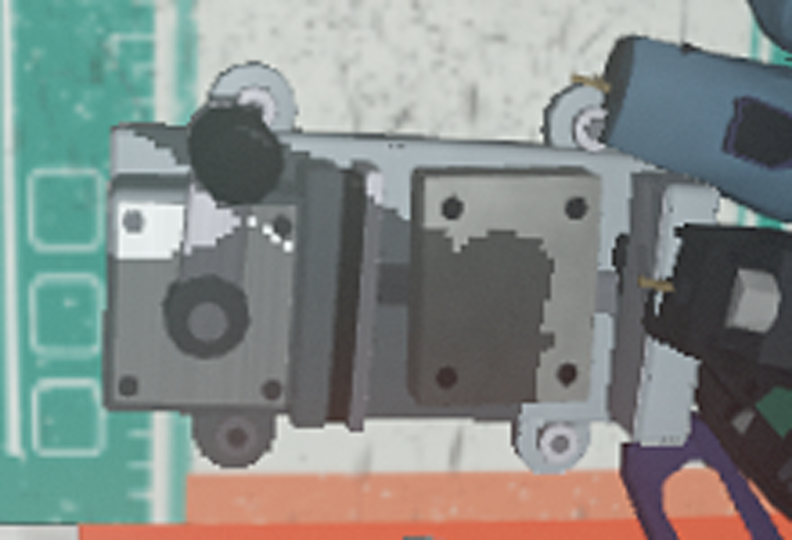

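The axis is at about (0.4905,-0.247), the knob at (0.495,-0.202) and the vise yaw is close to 0. Now I'll move over the knob, descend to TCP z≈0.067 and close gently.

Request:
apply_moves(steps=[0.7,0.43,0,0,0,0,70,0.7,0.43,0,0,0,0,70,0,0,0.9,0,0,0,70,0,0,0.9,0,0,0,70,0,0,0.9,0,0,0,70,0,0,0.9,0,0,0,70,0,0,0.7,0,0,0,70,0,0,0.5,0,0,0,70,0,0,0.25,0,0,0,70,0,0,0,0,0,0,70])

```text
t: 3.83
tool_pos: [0.4934, -0.2023, 0.0651]
orientation: [-2.22, -2.218, 0.002]
force: [-1.1, -0.2, 0.6]
opening: 0.0648
gripper_force: 0.0
```

Request:
apply_moves(steps=[0,0,0,0,0,0,0,0,0,0,0,0,0,0,0,0,0,0,0,0,0,0,0,0,0,0,0,0,0,0,0,0,0,0,0,0,0,0,0,0,0,0], grip_force=12)

```text
t: 4.33
tool_pos: [0.4951, -0.2032, 0.0677]
orientation: [2.221, 2.22, 0.0]
force: [0.1, 0.8, 0.7]
opening: 0.0297
gripper_force: 0.0
```

```bash
python3 - <<'E'
from h import *
s=robot.read_state(); print({k:np.round(s[k],3) for k in ["t","tool_pos","force","opening","gripper_force"]})
im=eyes.read_camera("wrist"); cv2.imwrite("pics/w2.png",im[:,:,::-1])
for d in eyes.place_of("wrist","vise_knob")[:2]: print(round(d["conf"],2),np.round(d["xy"]),at_z("wrist",d["xy"],.082))
E
```

```text
{'t': np.float64(4.333), 'tool_pos': array([ 0.495, -0.203,  0.068]), 'force': array([0.114, 0.761, 0.729]), 'opening': np.float64(0.03), 'gripper_force': np.float64(0.0)}
0.97 [320. 317.] [ 0.4938 -0.2017  0.082 ]
```

View pics/w2.png

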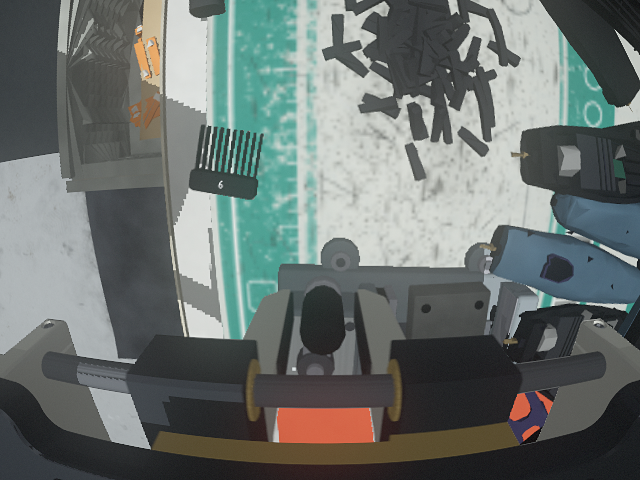

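The knob at (320,317) stands centred between the open fingers. I'll close on it and compute the arc rows.

Request:
apply_moves(steps=[0,0,0,0,0,0,0,0,0,0,0,0,0,0,0,0,0,0,0,0,0,0,0,0,0,0,0,0], grip_force=15)

```text
t: 4.77
tool_pos: [0.4948, -0.203, 0.0673]
orientation: [2.222, 2.221, -0.0]
force: [-1.8, 0.6, 3.2]
opening: 0.0195
gripper_force: 15.0
```

```bash
python3 - <<'E'
from h import *
s=robot.read_state(); print({k:np.round(s[k],4) for k in ["t","tool_pos","force","opening","gripper_force"]})
C=np.array([.4905,-.2475]); p=np.array(s["tool_pos"])[:2]-C; print(np.linalg.norm(p),np.arctan2(p[0],p[1]))
th=np.linspace(.1,3.1,21)
for a,b in zip(th,th[1:]): print(round(b,2),(1.5*np.array([np.cos(b)-np.cos(a),np.sin(b)-np.sin(a)])).round(2))
E
```

```text
{'t': np.float64(4.7667), 'tool_pos': array([ 0.4948, -0.203 ,  0.0673]), 'force': array([-1.7533,  0.6378,  3.1663]), 'opening': np.float64(0.0195), 'gripper_force': np.float64(15.0003)}
0.04469722400729788 0.09669416767960207
0.25 [-0.04  0.22]
0.4 [-0.07  0.21]
0.55 [-0.1  0.2]
0.7 [-0.13  0.18]
0.85 [-0.16  0.16]
1.0 [-0.18  0.14]
1.15 [-0.2   0.11]
1.3 [-0.21  0.08]
1.45 [-0.22  0.04]
1.6 [-0.22  0.01]
1.75 [-0.22 -0.02]
1.9 [-0.22 -0.06]
2.05 [-0.21 -0.09]
2.2 [-0.19 -0.12]
2.35 [-0.17 -0.15]
2.5 [-0.15 -0.17]
2.65 [-0.12 -0.19]
2.8 [-0.09 -0.21]
2.95 [-0.06 -0.22]
3.1 [-0.03 -0.22]
```

Gripped: the opening is 19.5 mm. I'll turn to about 1.6 rad and check the force and position.

Request:
apply_moves(steps=[-0.04,0.22,0,0,0,0,0,-0.07,0.21,0,0,0,0,0,-0.1,0.2,0,0,0,0,0,-0.13,0.18,0,0,0,0,0])

```text
t: 5.1
tool_pos: [0.5192, -0.2132, 0.0673]
orientation: [-2.221, -2.221, 0.001]
force: [-5.1, 0.6, 6.2]
opening: 0.0191
gripper_force: 15.0
```

Request:
apply_moves(steps=[-0.16,0.16,0,0,0,0,0,-0.18,0.14,0,0,0,0,0,-0.2,0.11,0,0,0,0,0,-0.21,0.08,0,0,0,0,0,-0.22,0.04,0,0,0,0,0,-0.22,0.01,0,0,0,0,0])

```text
t: 5.6
tool_pos: [0.5354, -0.2485, 0.0672]
orientation: [-2.221, -2.22, -0.001]
force: [-3.8, 3.5, 7.0]
opening: 0.0198
gripper_force: 15.0
```

```bash
python3 - <<'E'
from h import *
s=robot.read_state(); print({k:np.round(s[k],4) for k in ["t","tool_pos","force","opening","gripper_force"]})
C=np.array([.4905,-.2475])
im=eyes.read_camera("wrist"); cv2.imwrite("pics/w3.png",im[:,:,::-1])
for d in eyes.place_of("wrist","vise_knob")[:2]:
    k=at_z("wrist",d["xy"],.082); print(round(d["conf"],2),np.round(d["xy"]),k)
p=np.array(s["tool_pos"])[:2]-C; print(np.linalg.norm(p),np.arctan2(p[0],p[1]))
E
```

```text
{'t': np.float64(5.6), 'tool_pos': array([ 0.5354, -0.2485,  0.0672]), 'force': array([-3.8313,  3.4591,  6.9544]), 'opening': np.float64(0.0198), 'gripper_force': np.float64(15.0008)}
0.7 [319. 315.] [ 0.5336 -0.247   0.082 ]
0.04492101952248278 1.593005876380325
```

View pics/w3.png

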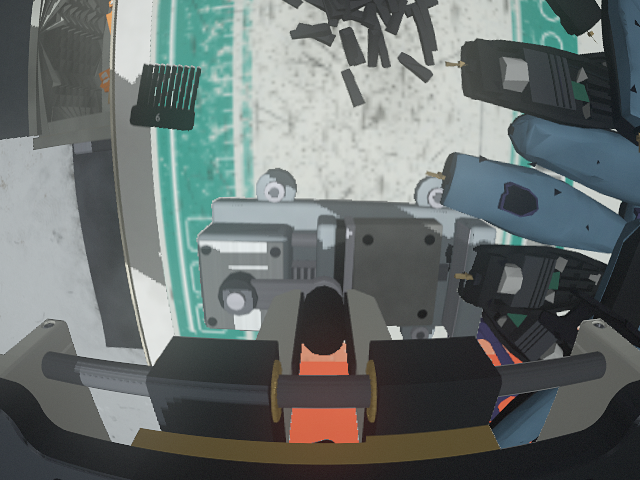

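The grip at (320,320) is still held and the crank arm now points over the jaws. The sliding jaw has reached the block, whose near edge is at about x=347 px. I'll carry on to 2.65 rad, then go slowly into the stiff part.

Request:
apply_moves(steps=[-0.22,-0.02,0,0,0,0,0,-0.22,-0.06,0,0,0,0,0,-0.21,-0.09,0,0,0,0,0,-0.19,-0.12,0,0,0,0,0,-0.17,-0.15,0,0,0,0,0,-0.15,-0.17,0,0,0,0,0,-0.12,-0.19,0,0,0,0,0], grip_force=25)

```text
t: 6.28
tool_pos: [0.5123, -0.2871, 0.0673]
orientation: [2.221, 2.221, 0.003]
force: [3.1, 3.6, 1.4]
opening: 0.0194
gripper_force: 25.0
```

Request:
apply_moves(steps=[-0.09,-0.21,0,0,0,0,0,-0.06,-0.22,0,0,0,0,0,0,0,0,0,0,0,0])

```text
t: 6.53
tool_pos: [0.498, -0.2922, 0.0673]
orientation: [2.222, 2.22, 0.0]
force: [0.3, 0.5, 1.6]
opening: 0.0189
gripper_force: 25.0
```

Request:
apply_moves(steps=[-0.03,-0.22,0,0,0,0,0,0.0,-0.12,0,0,0,0,0,0,0,0,0,0,0,0])

```text
t: 6.78
tool_pos: [0.4885, -0.2928, 0.0674]
orientation: [2.221, 2.22, 0.001]
force: [3.3, 0.4, 0.0]
opening: 0.0196
gripper_force: 25.0
```

```bash
python3 - <<'E'
from h import *
s=robot.read_state(); print({k:np.round(s[k],4) for k in ["t","tool_pos","force","opening","gripper_force"]})
C=np.array([.4905,-.2475])
im=eyes.read_camera("wrist"); cv2.imwrite("pics/w4.png",im[:,:,::-1])
for d in eyes.place_of("wrist","vise_knob")[:2]:
    k=at_z("wrist",d["xy"],.082); print(round(d["conf"],2),np.round(d["xy"]),k)
p=np.array(s["tool_pos"])[:2]-C; print(np.linalg.norm(p),np.arctan2(p[0],p[1]))
E
```

```text
{'t': np.float64(6.7833), 'tool_pos': array([ 0.4885, -0.2928,  0.0674]), 'force': array([3.2671, 0.3508, 0.0335]), 'opening': np.float64(0.0196), 'gripper_force': np.float64(25.0001)}
0.04535150511093186 -3.0980958288191216
```

View pics/w4.png

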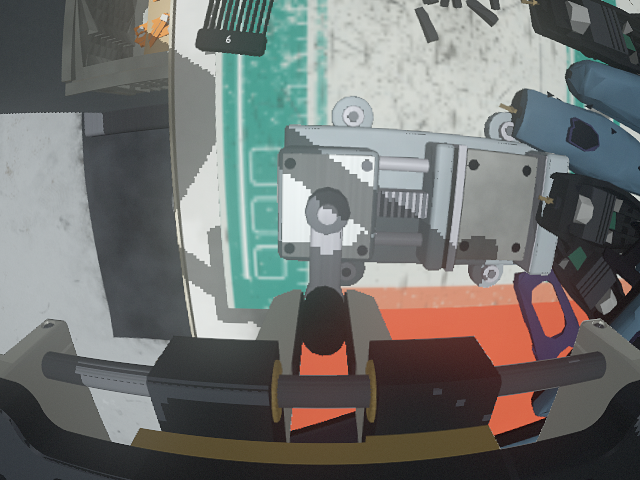

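The sliding jaw at (455,205), the block at (497,205) and the fixed jaw at (545,205) are all in contact. The crank is at about 3.14 rad in the vise frame. I'll add a touch more, then release and retreat upward.

Request:
apply_moves(steps=[0.01,-0.1,0,0,0,0,0,0,0,0,0,0,0,0,0,0,0,0,0,0,0])

```text
t: 7.13
tool_pos: [0.4858, -0.2926, 0.0673]
orientation: [2.221, 2.22, 0.001]
force: [4.7, -0.0, -0.1]
opening: 0.0197
gripper_force: 25.0
```

Request:
apply_moves(steps=[0,0,0,0,0,0,60,0,0,0,0,0,0,60,0,0,0,0,0,0,60,0,0,0,0,0,0,60,0,0,-0.3,0,0,0,60,0,0,-0.6,0,0,0,60,0,0,-0.9,0,0,0,60,0,0,-0.9,0,0,0,60,0,0,-0.9,0,0,0,60,0,0,-0.9,0,0,0,60,0,0,0,0,0,0,60,0,0,0,0,0,0,60])

```text
t: 8.13
tool_pos: [0.4863, -0.2933, 0.2052]
orientation: [2.219, 2.217, 0.001]
force: [0.2, 0.3, -0.3]
opening: 0.0556
gripper_force: 0.0
```

```bash
python3 - <<'E'
from h import *
s=robot.read_state(); print({k:np.round(s[k],4) for k in ["t","tool_pos","force","opening","gripper_force"]})
C=np.array([.4905,-.2475])
im=eyes.read_camera("wrist"); cv2.imwrite("pics/w5.png",im[:,:,::-1])
for d in eyes.place_of("wrist","vise_knob")[:2]:
    k=at_z("wrist",d["xy"],.082); p=k[:2]-C; print(round(d["conf"],2),np.round(d["xy"]),k,np.arctan2(p[0],p[1])%6.2832)
E
```

```text
{'t': np.float64(8.1333), 'tool_pos': array([ 0.4863, -0.2933,  0.2052]), 'force': array([ 0.1887,  0.3431, -0.3349]), 'opening': np.float64(0.0556), 'gripper_force': np.float64(0.0)}
0.88 [319. 232.] [ 0.4816 -0.2871  0.082 ] 3.3626814185925658
```

View pics/w5.png

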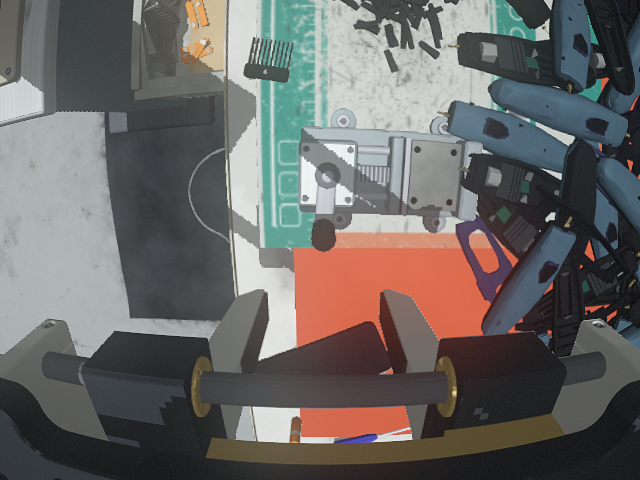

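The crank stays at about 3.2 rad, with the grip at (322,235). The block at (435,175) sits square between the jaws at (402,175) and (468,180), and the gripper is clear of everything. I'm handing the job in.

```bash
python3 -c "
from plant import robot
print(robot.close_job())"
```

```text
the job is handed in; nothing more can be done
None
```

I turned the loaded vise's crank to about 3.2 rad, leaving the block clamped square against the fixed jaw, released it, never touched the spare vise, and handed the job in at about 8 s; no verdict was returned.

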